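# Pack the handstone in its crate under the holding bar

### The arm

A 7-joint arm with a two-finger parallel gripper is mounted at the origin on the work surface. World frame = base frame: x ahead of the robot, y to its left, z up, the work surface at z = 0. Lengths are in m, angles in rad, forces in N, time in s.
With the tool pointing down it reaches from about 0.4 to 0.925 m from the base axis. Payload 5.6 kg.
Tool frame: the origin (TCP) lies at the very end of the fingers, on their centre line; the grasp point (between the pads) lies 19 mm behind it; z points along the fingers, y is the line along which they close (so a half turn about z gives the same grasp; the last joint's range is limited). The gripper opens to 85 mm and grips with 20 to 120 N. Pads are 22 mm wide; open, the fingers measure 114 mm over their backs; the gripper's body (76 mm by 85 mm) begins 54 mm behind the grasp point. The pads swing forward as they close: fully open they stand 13 mm farther back than shut.
Start: joints at [-1.223, 0.468, -0.012, 1.603, 0.006, 1.071, -0.056], TCP at [0.248, 0.601, 0.231] pointing down, gripper open.
Joint ranges: [-2.53, 2.53], [-0.31, 2.02], [-1.57, 1.55], [0.28, 2.44], [-1.29, 4.43], [0.15, 1.84], [-2.92, 2.92]. Speed limits (rad/s): [2.57, 2.57, 3.14, 3.14, 3.14, 3.14, 3.14].

### API

Orientations are given as a rotation vector (axis times angle).
In Python, from station import bot gives the robot as it stands. The module is installed in compiled form; this text tells all that it offers.
- The arm moves only by the tool servo_tool, never from a script. Its arguments are lists of equal length, an entry for each row: "twist": the turn, a rotation vector about the tool's x, y, z in units of 6 degrees (1.0 is 6 degrees), a list of three; "linear": the shift along the tool's x, y, z in units of 25 mm (1.0 is 25 mm), a list of three; "gripper": the gripper command: -1 is fully open, 1 is shut, values between are in proportion. In form: {"twist": [[rx, ry, rz], ...], "linear": [[x, y, z], ...], "gripper": [gripper, ...]}. A call has 1 to 12 rows; each row shifts and turns the commanded pose from where the row before left it, along the tool's axes as they then stand; what a row does not reach is not made up. A row lasts 1/12 s, in which the tool goes at most 41.7 mm and 7.16 degrees, less where a joint would pass 70% of its speed; a pose out of reach is approached as far as the arm can. A call is refused whole if a number of a shift passes 1 or a number of a turn 1, either way. A call with a gripper value outside its range is refused whole. The fingers move at their own pace and stop on an object; "grip_force" is the grip in N (left out, the last holds). Time passes only in rows, so rows that do not move let the fingers close. It gives the time, the measured TCP pose, the force, the opening and the grip force at its end, in the units of the state.
- bot.get_state(): the state, without advancing time (a new reading comes with each control period).
- bot.get_image(name): name is "side" or "top" or "wrist"; returns the picture (420x560x3 uint8, blue, green, red); there is no depth.
- bot.camera_params(name): a dict with "camera_matrix" (3x3 intrinsics, pixels), "dist_coeffs" ([k1, k2, p1, p2, k3] as OpenCV has them; the pictures are not rectified), "pose" (4x4, takes a point from camera to world coordinates). Camera axes: x right, y down, z forward; pixel columns grow to the right and rows downward; lengths in m; the calibration is good to about 2 mm. A picture is of the moment at which its call begins: read the wrist's pose just before it. camera_params takes no time and is no camera call; for the wrist camera it gives the pose at the moment of the call.
- bot.close_job(): hands the job in; it is judged then, once.
The state is a dict: "clock": time; "joints": joint angles; "qd": joint speeds; "effort": joint torques, N m; "tool_pos": TCP position; "tool_rot": TCP orientation; "ft_force": force on the tool from outside, world axes, zero at the start; "ft_torque": the same for the moment, N m; "opening": finger opening in m; "gripper_force": force on a finger pad.
Only numpy, scipy, OpenCV 4.12 (cv2) and the standard library are available. Lean on these libraries where they do the work, as an engineer would, in place of code of your own. Each camera call takes 0.05 s, during which the arm holds its last target. There are 200 camera calls.

### The job

The stone on the tilted specimen table has been examined: pack it for travel. Lay it gently and lengthways in the foam cradle of the plywood crate, already level as it goes down (never end first, dropped or left to flop over), then lower the wooden holding bar that fits the crate's guides across the stone until it is fully home on its stops. Let go of both and leave everything else on the table where it is.

Things in the scene. Friction and masses are not known exactly. Their poses are not given: they have to be found in the camera images.
- handstone: The stone to pack: grey oblong cobble, parallel sides, half-round ends (alike), 146 long (x) x 46 wide (y) x 38 mm thick (z), edges rounded 8 mm, 0.45 to 0.75 kg. Origin: centre of its underside; z out of its upper face. Starts on the tilted table's plate, length up the slope, low end on the toe ledge, its z leaning 30 degrees from vertical to the low side. Either way round will do.
- stage: Fixed tilting specimen table under the stone, left or right of the robot, the crate opposite. Origin: centre of its foot's underside (170 x 130 mm), z up. Rubber-faced plate, 180 mm along the slope x 120 mm wide, slopes 30 degrees, rising to +x; mid-face 80 mm above the origin. Toe ledge 15 mm above the face at the low end. Clamp knobs under the plate, to 70 mm either side.
- crate: Fixed open plywood crate, 204 (x) x 188 (y) x 84 mm high outside, walls 12 mm, inner floor 10 mm up. Origin: centre of its underside, z up; x along its length. It holds two grey foam cradle blocks for the stone and, on its long walls, guides for the bar. With the bar in, the stone cannot be put in; over a stone lying crooked the bar does not reach its stops.
- cradle_seat (a point): Crate's middle, level with the cradle seats, 26 mm above its origin; crate's axes. The middle of the stone's underside belongs here, length along x; play about 17 mm along x, 6 mm across. The two blocks are 28 mm long, centred 48 mm either side along x; their cheeks stand 12 mm above the seats, 58 mm apart (y). Between the blocks is free room for fingers down to the floor.
- slot_stops (a point): Crate's middle, level with the two stops, 66 mm above its origin; crate's axes. The bar's origin belongs here, its y along the crate's y. At mid-length of each long wall two wooden cleats, level with the wall's top, form an open-topped upright guide 32 mm wide (x), from 64 to 82 mm off the middle (y), with the stop block at its bottom. The seated stone's top is 2 mm below this point.
- holding_bar: The bar that fits the crate: light wood, 152 long (y) x 22 thick (x) x 44 mm high (z), with a grey foam pad 44 wide (x), 84 long, 10 mm high round its foot, flush below: grip the bare wood, 10 to 44 mm up. Play in the guides 5 mm each side, 6 mm each end. 0.09 to 0.14 kg. Origin: centre of its underside, z up. Starts standing on the table on its pad. Either way round will do.
- short_bar: A holding bar of another crate, same section but only 104 mm long (y), too short for these guides; stands on the table, origin at the centre of its underside. Not needed: leave alone. It and the 152 mm bar may have changed places.
- cobble_a: Bystander: dark cobble about 110 mm long and 42 mm high; origin at its underside.
- cobble_b: Bystander: brownish rounded cobble about 85 mm long and 46 mm high; origin at its underside.
- cobble_c: Bystander: grey cobble about 120 mm long and 44 mm high; origin at its underside.
- brush: Bystander: finds brush 170 mm long, lying along its x; origin at its underside.
- lens_cap: Bystander: black lens cap, 52 mm across and 12 mm high; origin at its underside.
- calipers: Bystander: steel sliding calipers 170 mm long (x), lying flat; origin at the underside of the beam's middle.
- photo_scale: Bystander: white photo scale bar 150 x 28 x 6 mm, flat on the table; origin at its underside.

How it is judged:
By the outcome, as a careful person would: the job done as asked, in the order asked, and still so for the second after the job is handed in, with the robot touching nothing.
It also fails if it takes over 69 s, if anything falls off the work surface, if the arm or the gripper's body presses on something with over 40 N, if the wrist force passes 120 N, or if a joint passes its speed limit or range.

## Working session

There is one attempt and no reset: what is moved stays moved. The work goes in short steps, Python scripts to look and compute and a tool call to move; the robot and the scene stay as the last step left them, time stands still between calls to the robot, and variables do not carry over. Pictures are saved under pics/ and viewed, at most 10 in all, crops included, and the job is handed in when it is done.

Besides the shell and the picture viewer there is one more tool, called after ">>>" by a JSON object that holds its "fn" and its "kwargs". servo_tool: Moves the arm, as the interface text tells. Its arguments: {"type":"object","properties":{"twist":{"type":"array","items":{"type":"array","items":{"type":"number"}}},"linear":{"type":"array","items":{"type":"array","items":{"type":"number"}}},"gripper":{"type":"array","items":{"type":"number"}},"grip_force":{"type":"number"}},"required":["twist","linear","gripper"]}

```bash
mkdir -p pics
cat > h.py <<'E'
import numpy as np, cv2
from scipy.spatial.transform import Rotation as R
from station import bot
def ray(cam,px):
    p=cam if isinstance(cam,dict) else bot.camera_params(cam)
    u=cv2.undistortPoints(np.array(px,float).reshape(-1,1,2),np.array(p["camera_matrix"]),np.array(p["dist_coeffs"])).reshape(-1,2)
    T=np.array(p["pose"]); d=np.c_[u,np.ones(len(u))]@T[:3,:3].T
    return T[:3,3],d
def onplane(cam,px,z):
    o,d=ray(cam,px); return o+d*((z-o[2])/d[:,2])[:,None]
def proj(cam,P):
    p=cam if isinstance(cam,dict) else bot.camera_params(cam)
    T=np.linalg.inv(np.array(p["pose"]))
    return cv2.projectPoints(np.array(P,float).reshape(-1,3),cv2.Rodrigues(T[:3,:3])[0],T[:3,3],np.array(p["camera_matrix"]),np.array(p["dist_coeffs"]))[0].reshape(-1,2)
E
python3 - <<'E'
from h import *
a=bot.get_image("top");b=bot.get_image("side")
cv2.imwrite("pics/top.png",a);cv2.imwrite("pics/side.png",b)
for c in("top","side"):
    p=bot.camera_params(c);print(c,np.round(p["camera_matrix"],1).tolist(),np.round(p["dist_coeffs"],3),np.round(p["pose"],3).tolist())
print(bot.get_state())
E
```

```text
top [[466.6, 0.0, 288.8], [0.0, 466.6, 206.1], [0.0, 0.0, 1.0]] [0.033 0.    0.    0.    0.   ] [[0.002, -0.996, 0.094, 0.482], [-1.0, -0.004, -0.021, 0.008], [0.021, -0.094, -0.995, 1.391], [0.0, 0.0, 0.0, 1.0]]
side [[383.5, 0.0, 281.9], [0.0, 383.5, 208.1], [0.0, 0.0, 1.0]] [0.025 0.    0.    0.    0.   ] [[0.956, -0.232, 0.179, 0.426], [-0.292, -0.718, 0.632, -0.761], [-0.018, -0.657, -0.754, 0.95], [0.0, 0.0, 0.0, 1.0]]
{'clock': 0.1, 'joints': array([-1.22301102,  0.46829488, -0.01159923,  1.60355648,  0.00602178,
        1.07135579, -0.05631598]), 'qd': array([ 0.00045357, -0.00231946,  0.00075622, -0.00154918, -0.00105649,
       -0.00039049, -0.00060912]), 'effort': array([ 1.46015034e-03, -5.33516264e+01,  2.18243158e-02, -2.51962602e+01,
        1.14678667e-02,  4.27883191e-03, -3.69932377e-05]), 'tool_pos': array([0.2474721 , 0.60050542, 0.2304195 ]), 'tool_rot': array([-6.10024406e-01, -3.08161969e+00,  2.46764572e-03]), 'ft_force': array([-0.45463878,  0.32221741, -0.14174296]), 'ft_torque': array([-0.00288583, -0.0123507 ,  0.03758227]), 'gripper_force': 0.0, 'opening': 0.08571570415261436}
```

View pics/top.png

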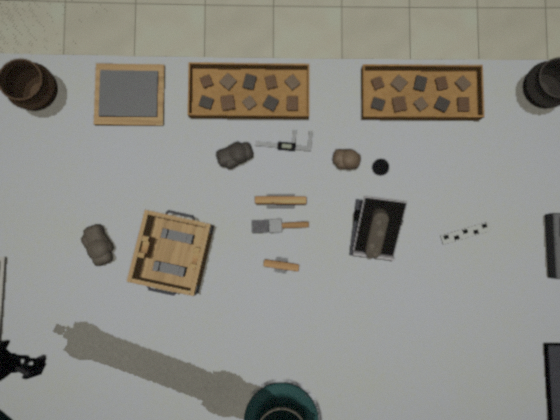

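View pics/side.png

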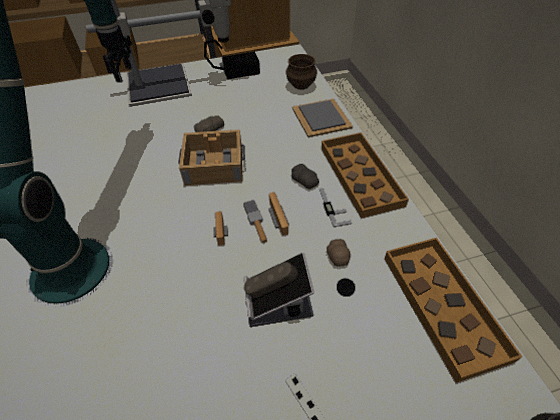

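Run:
```python
import cv2,numpy as np
a=cv2.imread("pics/top.png");b=cv2.imread("pics/side.png")
f=lambda i,x,y,w,h,W,H:cv2.resize(i[y:y+h,x:x+w],(W,H),interpolation=cv2.INTER_CUBIC)
o=np.zeros((600,800,3),np.uint8)
o[:300,:400]=f(a,335,185,80,90,400,300) if 0 else f(a,325,180,100,75,400,300)
o[:300,400:]=f(a,120,200,100,75,400,300)
o[300:,:400]=f(b,230,250,100,75,400,300)
o[300:,400:]=f(a,235,185,100,75,400,300) 
o[:300,:400]=f(a,325,190,100,75,400,300)
o[:300,400:]=f(a,105,195,136,102,400,300)
cv2.imwrite("pics/crop.png",cv2.convertScaleAbs(o,alpha=1.6,beta=20))
```

```text
(no output)
```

View pics/crop.png

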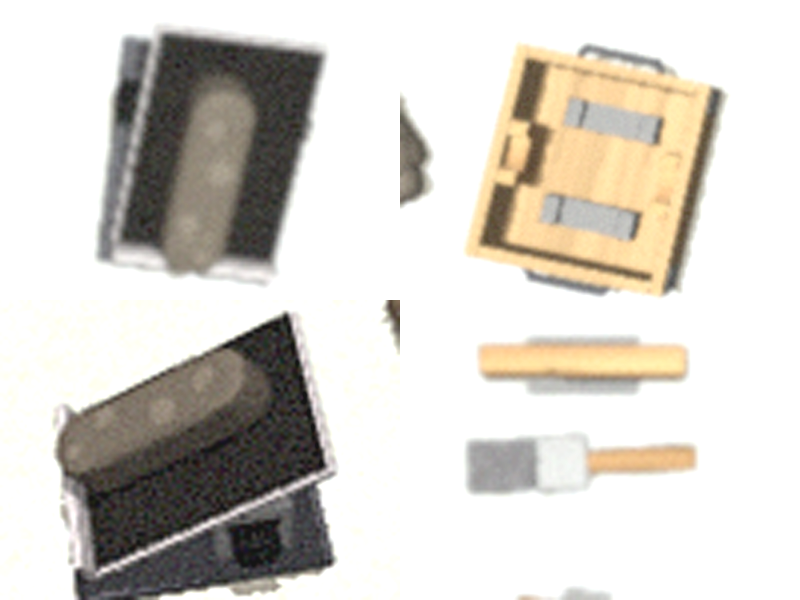

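```bash
cat >> h.py <<'E'
def go(pos=None,rot=None,n=None):
    """print shift (tool units, at present attitude) and turn (units) from present pose to target"""
    s=bot.get_state(); R0=R.from_rotvec(s["tool_rot"])
    if pos is not None:
        l=R0.inv().apply(np.array(pos)-s["tool_pos"])/.025; print("linear total",np.round(l,2),"max",np.abs(l).max().round(2))
    if rot is not None:
        t=np.degrees((R0.inv()*rot).as_rotvec())/6; print("twist total",np.round(t,2))
def tool(yaw,tilt=R.identity()):
    """tool down, tool y axis along world direction yaw (rad)"""
    y=np.array([np.cos(yaw),np.sin(yaw),0]); z=np.array([0,0,-1.]); x=np.cross(y,z)
    return tilt*R.from_matrix(np.c_[x,y,z])
E
python3 - <<'E'
from h import *
c="top"
q=lambda x,y:(105+x*.34,195+y*.34)
rim=np.array([q(118,45),q(330,95) if 0 else q(320,88),q(265,293),q(70,255)])
P=onplane(c,rim,.084);print("rim",P.round(3).tolist(),P.mean(0).round(3))
P=onplane(c,[q(214,119),q(190,217)],.03);print("blocks",P.round(3).tolist(),P.mean(0).round(3), np.degrees(np.arctan2(*(P[0]-P[1])[[1,0]])))
s=lambda x,y:(325+x/4,190+y/4)
up=onplane(c,[s(160,28),s(327,50)],.125);lo=onplane(c,[s(270,282),s(110,258)],.05)
print("stage",up.round(3).tolist(),lo.round(3).tolist())
st=[onplane(c,[s(228,78)],.155)[0],onplane(c,[s(188,272)],.08)[0]];print("stone",np.round(st,3),np.degrees(np.arctan2(*(st[0]-st[1])[[1,0]])))
a=cv2.imread("pics/top.png");h=cv2.cvtColor(a,cv2.COLOR_BGR2HSV)
m=cv2.inRange(h,(8,90,90),(25,255,255))
for ct in cv2.findContours(m,0,2)[0]:
    if cv2.contourArea(ct)>80:
        r=cv2.minAreaRect(ct)
        if 230<r[0][0]<330 and 180<r[0][1]<290:
            P=onplane(c,cv2.boxPoints(r),.044);print("bar",r,P.mean(0).round(3),P.round(3).tolist())
T=R.from_rotvec(bot.get_state()["tool_rot"]).as_matrix();p=bot.camera_params("wrist");W=np.array(p["pose"])
print("wristcam in tool",(T.T@(W[:3,3]-bot.get_state()["tool_pos"])).round(3),(T.T@W[:3,:3]).round(2).tolist(),np.round(p["camera_matrix"]),p["dist_coeffs"])
E
```

```text
rim [[0.592, 0.38, 0.084], [0.552, 0.19, 0.084], [0.36, 0.237, 0.084], [0.395, 0.418, 0.084]] [0.475 0.306 0.084]
blocks [[0.524, 0.3, 0.03], [0.428, 0.321, 0.03]] [0.476 0.311 0.03 ] -12.24873435023076
stage [[0.627, -0.227, 0.125], [0.613, -0.342, 0.125]] [[0.453, -0.318, 0.05], [0.47, -0.203, 0.05]]
stone [[ 0.591 -0.267  0.155]
 [ 0.461 -0.253  0.08 ]] -6.02540980357825
bar ((280.87921142578125, 264.6845703125), (34.17778015136719, 7.067270278930664), 10.007980346679688) [0.44  0.002 0.044] [[0.439, 0.052, 0.044], [0.459, 0.048, 0.044], [0.442, -0.048, 0.044], [0.422, -0.045, 0.044]]
bar ((294.54559326171875, 224.36602783203125), (4.467500686645508, 25.123123168945312), 86.98721313476562) [ 0.556 -0.037  0.044] [[0.56, -0.001, 0.044], [0.565, -0.073, 0.044], [0.552, -0.074, 0.044], [0.548, -0.001, 0.044]]
bar ((280.0, 199.5), (49.99999237060547, 6.999999046325684), -0.0) [0.628 0.005 0.044] [[0.618, 0.077, 0.044], [0.638, 0.078, 0.044], [0.639, -0.068, 0.044], [0.618, -0.068, 0.044]]
wristcam in tool [ 0.069 -0.    -0.143] [[0.0, -0.96, -0.27], [1.0, 0.0, 0.0], [-0.0, -0.27, 0.96]] [[323.   0. 281.]
 [  0. 323. 207.]
 [  0.   0.   1.]] [-0.04915497  0.          0.          0.          0.        ]
```

Run:
```python
from h import *
go([.46,.31,.30],tool(np.radians(78)))
```

```text
linear total [-12.29  -7.51  -2.77] max 12.29
twist total [-0.02 -0.   -1.73]
```

>>> {"fn": "servo_tool", "kwargs": {"twist": [[0, 0, 0], [0, 0, 0], [0, 0, 0], [0, 0, 0], [0, 0, 0], [0, 0, 0], [0, 0, 0], [0, 0, 0], [0, 0, 0], [0, 0, 0], [0, 0, 0], [0, 0, 0]], "linear": [[-1, -0.62, -0.23], [-1, -0.62, -0.23], [-1, -0.62, -0.23], [-1, -0.62, -0.23], [-1, -0.62, -0.23], [-1, -0.62, -0.23], [-1, -0.62, -0.23], [-1, -0.62, -0.23], [-1, -0.62, -0.23], [-1, -0.62, -0.23], [-1, -0.62, -0.23], [-1, -0.62, -0.23]], "gripper": [-1, -1, -1, -1, -1, -1, -1, -1, -1, -1, -1, -1]}}

```text
clock: 1.1
tool_pos: [0.4546, 0.3132, 0.3003]
tool_rot: [-0.61, -3.081, 0.001]
ft_force: [1.0, 0.0, 0.1]
opening: 0.0855
gripper_force: 0.0
```

>>> {"fn": "servo_tool", "kwargs": {"twist": [[0, 0, -0.86], [0, 0, -0.87], [0, 0, 0], [0, 0, 0]], "linear": [[0, 0, 0], [0, 0, 0], [0, 0, 0], [0, 0, 0]], "gripper": [-1, -1, -1, -1]}}

```text
clock: 1.43
tool_pos: [0.4539, 0.3146, 0.3]
tool_rot: [-0.333, -3.123, 0.001]
ft_force: [-0.2, 0.2, -1.1]
opening: 0.0859
gripper_force: 0.0
```

Run:
```python
from h import *
s=bot.get_state();print(s["clock"],s["tool_pos"],s["tool_rot"],s["qd"].round(3))
import pickle
p=bot.camera_params("wrist");a=bot.get_image("wrist");cv2.imwrite("pics/w1.png",a);pickle.dump(p,open("w1.pkl","wb"))
go([.46,.31,.30],tool(np.radians(78)))
```

```text
1.4333 [0.45393943 0.31459012 0.29996871] [-3.32562788e-01 -3.12342107e+00  5.68125147e-04] [-0.01   0.003  0.001  0.002  0.003 -0.    -0.008]
linear total [-0.28 -0.14 -0.  ] max 0.28
twist total [-0.   -0.   -0.02]
```

View pics/w1.png

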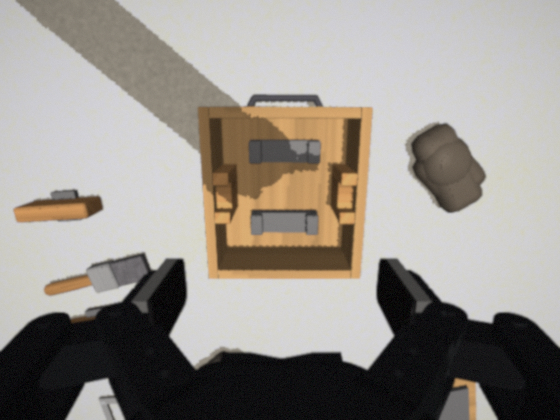

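Run:
```python
from h import *
import pickle
p=pickle.load(open("w1.pkl","rb"))
P=onplane(p,[(199,108),(372,107),(361,278),(209,278)],.084);print(P.round(4).tolist(),P.mean(0).round(4))
for i in range(4):
    d=P[(i+1)%4]-P[i];print(np.linalg.norm(d).round(4),np.degrees(np.arctan2(d[1],d[0])).round(1))
# cheek tops z=.038: outer edges/ corners
B=onplane(p,[(249,139),(320,140),(251,211),(318,211)],.038);print(B.round(4).tolist())
# guides inner faces z .084
G=onplane(p,[(215,184),(232,184),(338,184),(355,184),(215,213),(230,213),(340,213),(355,213)],.084);print(G.round(4).tolist(),G.mean(0))
B=onplane(p,[(284.5,151.5),(284.5,222)],.026);print(B.round(4).tolist(),B.mean(0))
# predicted overlay
c=P.mean(0);c[2]=0
```

```text
[[0.3598, 0.2445, 0.084], [0.3975, 0.4257, 0.084], [0.5961, 0.3849, 0.084], [0.5566, 0.2008, 0.084]] [0.4775 0.314  0.084 ]
0.1852 78.2
0.2028 -11.6
0.1883 -102.1
0.2016 167.5
[[0.4053, 0.2841, 0.038], [0.4248, 0.3695, 0.038], [0.4958, 0.2649, 0.038], [0.5142, 0.3506, 0.038]]
[[0.4437, 0.2396, 0.084], [0.4478, 0.2585, 0.084], [0.473, 0.3761, 0.084], [0.477, 0.395, 0.084], [0.4769, 0.2306, 0.084], [0.4806, 0.2477, 0.084], [0.5074, 0.3727, 0.084], [0.5111, 0.3899, 0.084]] [0.47717898 0.31376162 0.084     ]
[[0.4307, 0.3235, 0.026], [0.5238, 0.3038, 0.026]] [0.47728103 0.31369573 0.026     ]
```

Run:
```python
from h import *
y=np.radians(83)
ty=np.array([np.cos(y),np.sin(y),0])
go([.46,-.26,.27],tool(y,R.from_rotvec(-ty*np.pi/6)))
print(tool(y,R.from_rotvec(-ty*np.pi/6)).as_matrix()[:,2])
go(None,tool(y))
```

```text
linear total [ -5.07 -22.43   1.21] max 22.43
twist total [-0.23 -5.   -0.83]
[ 0.49627308 -0.06093467 -0.8660254 ]
twist total [-0.   -0.   -0.85]
```

>>> {"fn": "servo_tool", "kwargs": {"twist": [[0, 0, 0], [0, 0, 0], [0, 0, 0], [0, 0, 0], [0, 0, 0], [0, 0, 0], [0, 0, 0], [0, 0, 0], [0, 0, 0], [0, 0, 0], [0, 0, 0], [0, 0, 0]], "linear": [[-0.22, -0.98, 0], [-0.22, -0.98, 0], [-0.22, -0.98, 0], [-0.22, -0.98, 0], [-0.22, -0.98, 0], [-0.22, -0.98, 0], [-0.22, -0.98, 0], [-0.22, -0.98, 0], [-0.22, -0.98, 0], [-0.22, -0.98, 0], [-0.22, -0.98, 0], [-0.22, -0.98, 0]], "gripper": [-1, -1, -1, -1, -1, -1, -1, -1, -1, -1, -1, -1]}}

```text
clock: 2.48
tool_pos: [0.4572, 0.0127, 0.3003]
tool_rot: [-0.33, -3.124, -0.0]
ft_force: [-0.7, 0.3, -0.0]
opening: 0.0852
gripper_force: 0.0
```

>>> {"fn": "servo_tool", "kwargs": {"twist": [[0, 0, 0], [0, 0, 0], [0, 0, 0], [0, 0, 0], [0, 0, 0], [0, 0, 0], [0, 0, 0], [0, 0, 0], [0, 0, 0], [0, 0, 0], [0, 0, 0], [0, 0, -0.85]], "linear": [[-0.22, -0.98, 0.1], [-0.22, -0.98, 0.1], [-0.22, -0.98, 0.1], [-0.22, -0.98, 0.1], [-0.22, -0.98, 0.1], [-0.22, -0.98, 0.1], [-0.22, -0.98, 0.1], [-0.22, -0.98, 0.1], [-0.22, -0.98, 0.1], [-0.22, -0.98, 0.1], [-0.22, -0.98, 0.1], [0, 0, 0]], "gripper": [-1, -1, -1, -1, -1, -1, -1, -1, -1, -1, -1, -1]}}

```text
clock: 3.48
tool_pos: [0.4595, -0.2674, 0.2724]
tool_rot: [-0.2, -3.134, 0.005]
ft_force: [-0.2, -0.4, -0.2]
opening: 0.0856
gripper_force: 0.0
```

>>> {"fn": "servo_tool", "kwargs": {"twist": [[0, -1, 0], [0, -1, 0], [0, -1, 0], [0, -1, 0], [0, -1, 0], [0, 0, 0], [0, 0, 0], [0, 0, 0]], "linear": [[0, 0, 0], [0, 0, 0], [0, 0, 0], [0, 0, 0], [0, 0, 0], [0, 0, 0], [0, 0, 0], [0, 0, 0]], "gripper": [-1, -1, -1, -1, -1, -1, -1, -1]}}

```text
clock: 4.15
tool_pos: [0.4618, -0.2628, 0.2736]
tool_rot: [0.157, 2.614, -0.042]
ft_force: [1.2, 0.1, -0.6]
opening: 0.0854
gripper_force: 0.0
```

Run:
```python
from h import *
s=bot.get_state();print(s["clock"],s["tool_pos"],s["tool_rot"],s["qd"].round(3),s["joints"].round(2))
import pickle
p=bot.camera_params("wrist");a=bot.get_image("wrist");cv2.imwrite("pics/w2.png",a);pickle.dump(p,open("w2.pkl","wb"))
y=np.radians(83);ty=np.array([np.cos(y),np.sin(y),0])
go([.46,-.26,.27],tool(y,R.from_rotvec(-ty*np.pi/6)))
```

```text
4.15 [ 0.46176442 -0.26282487  0.27363426] [ 0.15732116  2.61442441 -0.04249306] [-0.003  0.014 -0.006 -0.02  -0.008 -0.004  0.017] [ 0.05 -0.01  0.54  2.22 -0.48  0.51  2.42]
linear total [0.16 0.1  0.08] max 0.16
twist total [ 0.01 -0.    0.02]
```

View pics/w2.png

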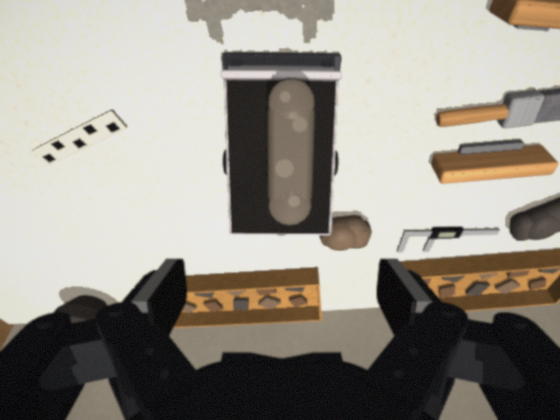

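Run:
```python
from h import *
import pickle
p=pickle.load(open("w2.pkl","rb"))
C=onplane(p,[(230.5,234),(332,234)],.125);d=C[1]-C[0];yaw=np.arctan2(d[1],d[0])-np.pi/2
print(C.round(4).tolist(),np.linalg.norm(d),np.degrees(yaw))
u=np.array([np.cos(yaw)*.866,np.sin(yaw)*.866,.5]);n=np.array([-np.cos(yaw)*.5,-np.sin(yaw)*.5,.866]);v=np.array([-np.sin(yaw),np.cos(yaw),0])
m=C.mean(0)-.09*u;print("face mid",m)
print("toe corners check",proj(p,[m-.09*u+.06*v,m-.09*u-.06*v,m-.09*u+.015*n+.06*v,m-.09*u+.015*n-.06*v]).round())
a=cv2.imread("pics/w2.png").astype(int)
def pl(px,h):
    o,dd=ray(p,px);q=m+h*n;return o+dd*(((q-o)@n)/(dd@n))[:,None]
# stone mask: brownish vs black plate
g=a.sum(2);msk=np.zeros(g.shape,np.uint8);msk[78:232,232:328]=(g[78:232,232:328]>105)*255
msk=cv2.morphologyEx(msk,cv2.MORPH_OPEN,np.ones((5,5)))
ct=max(cv2.findContours(msk,0,1)[0],key=cv2.contourArea)
S=pl(ct.reshape(-1,2),.026)-m
uv=np.c_[S@u,S@v].astype(np.float32)*1000
r=cv2.minAreaRect(uv);print("stone rect in plate (mm u,v)",r)
print(np.percentile(uv,[0,100],axis=0))
for row in (110,130,150,170,190,205):
    xs=np.where(msk[row])[0];Q=pl([(xs.min()-.5,row),(xs.max()+.5,row)],.022)-m;print(row,xs.min(),xs.max(),(Q@u*1000).round(1),(Q@v*1000).round(1))
```

```text
[[0.6127, -0.3404, 0.125], [0.6267, -0.2235, 0.125]] 0.11772081743771005 -6.83421763982397
face mid [ 0.54227492 -0.27263427  0.08      ]
toe corners check [[340.  68.]
 [222.  68.]
 [343.  65.]
 [220.  65.]]
stone rect in plate (mm u,v) ((-3.0025634765625, 10.18818473815918), (52.973323822021484, 148.35394287109375), 89.23477935791016)
[[-77.02161407 -17.09672737]
 [ 71.05767059  36.74649811]]
110 267 317 [-47.7 -47.8] [-14.5  35.6]
130 266 315 [-28.5 -28.6] [-15.7  34.1]
150 235 318 [-8.8 -8.8] [-47.3  37.7]
170 267 315 [11.6 11.6] [-15.1  35.2]
190 267 314 [32.7 32.7] [-15.4  34.7]
205 266 312 [49. 49.] [-16.7  33.1]
```

Run:
```python
from h import *
yaw=np.radians(-7.2)
u=np.array([np.cos(yaw)*.866,np.sin(yaw)*.866,.5]);n=np.array([-np.cos(yaw)*.5,-np.sin(yaw)*.5,.866]);v=np.array([-np.sin(yaw),np.cos(yaw),0])
m=np.array([.5423,-.2726,.08]);t=m-.003*u+.0097*v+.001*n
go(t,R.from_matrix(np.c_[-u,v,-n]));print(t, np.round(u,3),n,v)
```

```text
linear total [1.19 0.39 8.29] max 8.29
twist total [ 0.02 -0.    0.05]
[ 0.54044216 -0.26258821  0.079366  ] [ 0.859 -0.109  0.5  ] [-0.49605735  0.06266662  0.866     ] [0.12533323 0.9921147  0.        ]
```

>>> {"fn": "servo_tool", "kwargs": {"twist": [[0, 0, 0.05], [0, 0, 0], [0, 0, 0], [0, 0, 0], [0, 0, 0], [0, 0, 0], [0, 0, 0], [0, 0, 0], [0, 0, 0], [0, 0, 0], [0, 0, 0]], "linear": [[0.6, 0.2, 0], [0.59, 0.19, 0], [0, 0, 0.8], [0, 0, 0.8], [0, 0, 0.8], [0, 0, 0.8], [0, 0, 0.8], [0, 0, 0.8], [0, 0, 0.8], [0, 0, 0.8], [0, 0, 0]], "gripper": [-1, -1, -1, -1, -1, -1, -1, -1, -1, -1, -1]}}

```text
clock: 5.12
tool_pos: [0.5114, -0.2582, 0.1259]
tool_rot: [0.163, 2.618, -0.036]
ft_force: [0.3, -0.8, -0.8]
opening: 0.0851
gripper_force: 0.0
```

Run:
```python
from h import *
yaw=np.radians(-7.2)
u=np.array([np.cos(yaw)*.866,np.sin(yaw)*.866,.5]);n=np.array([-np.cos(yaw)*.5,-np.sin(yaw)*.5,.866]);v=np.array([-np.sin(yaw),np.cos(yaw),0])
m=np.array([.5423,-.2726,.08]);t=m-.003*u+.0097*v+.001*n
go(t,R.from_matrix(np.c_[-u,v,-n]));print(bot.get_state()["joints"].round(2))
p=bot.camera_params("wrist");a=bot.get_image("wrist");cv2.imwrite("pics/w3.png",a)
```

```text
linear total [-0.1  -0.04  2.2 ] max 2.2
twist total [ 0.06 -0.04 -0.  ]
[ 0.67  0.35 -0.17  2.22 -0.98  0.16  2.91]
```

View pics/w3.png

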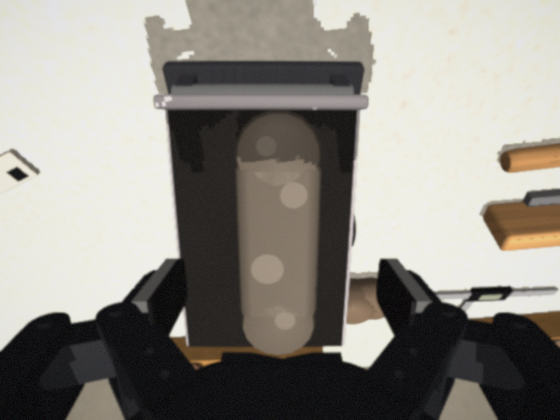

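>>> {"fn": "servo_tool", "kwargs": {"twist": [[0, 0, 0], [0, 0, 0], [0, 0.5, 0], [0, 0.5, 0], [0, 0.5, 0], [0, 0.5, 0], [0, 0.5, 0], [0, 0, 0], [0, 0, 0]], "linear": [[0, 0, -0.6], [0, 0, -0.6], [0, 0, -0.2], [0, 0, -0.2], [0, 0, -0.2], [0, 0, -0.2], [0, 0, -0.2], [0, 0, 0], [0, 0, 0]], "gripper": [-1, -1, -1, -1, -1, -1, -1, -1, -1]}}

```text
clock: 5.92
tool_pos: [0.486, -0.256, 0.1783]
tool_rot: [0.176, 2.873, -0.026]
ft_force: [-2.0, -0.9, 0.3]
opening: 0.0858
gripper_force: 0.0
```

```bash
cat >> h.py <<'E'
yaw=np.radians(-7.2)
u=np.array([np.cos(yaw)*.866,np.sin(yaw)*.866,.5]);n=np.array([-np.cos(yaw)*.5,-np.sin(yaw)*.5,.866]);v=np.array([-np.sin(yaw),np.cos(yaw),0])
m=np.array([.5423,-.2726,.08])
E
python3 - <<'E'
from h import *
t=m-.003*u+.0097*v
rot=R.from_rotvec(v*np.radians(15))*R.from_matrix(np.c_[-u,v,-n])
z=rot.as_matrix()[:,2];print("tool z",z)
# grasp point should be 23mm above face: TCP = face pt + 23 n + 19*z_tool (-> shut), minus swing allowance
g=t+.024*n; tcp=g+.023*z; print(tcp,"tip height above face",(tcp-m)@n)
go(tcp,rot);print(bot.get_state()["joints"].round(2))
E
```

```text
tool z [ 0.25679035 -0.03244017 -0.96592254]
[ 0.53493902 -0.261893    0.07706778] tip height above face 0.001783138759196046
linear total [-0.85  0.01  4.43] max 4.43
twist total [-0.01  0.02  0.04]
[ 0.17  0.26  0.35  2.1  -0.34  0.58  2.21]
```

>>> {"fn": "servo_tool", "kwargs": {"twist": [[0, 0, 0], [0, 0, 0], [0, 0, 0], [0, 0, 0], [0, 0, 0], [0, 0, 0], [0, 0, 0]], "linear": [[-0.43, 0, 0], [-0.42, 0, 0], [0, 0, 0.7], [0, 0, 0.7], [0, 0, 0.7], [0, 0, 0.7], [0, 0, 0]], "gripper": [-1, -1, -1, -1, -1, -1, -1]}}

```text
clock: 6.5
tool_pos: [0.5222, -0.2607, 0.1117]
tool_rot: [0.18, 2.88, -0.022]
ft_force: [-0.5, 0.5, -1.0]
opening: 0.0852
gripper_force: 0.0
```

Run:
```python
from h import *
t=m-.003*u+.0097*v
rot=R.from_rotvec(v*np.radians(15))*R.from_matrix(np.c_[-u,v,-n])
z=rot.as_matrix()[:,2]
go(t+.025*n+.023*z,rot);print(bot.get_state()["joints"].round(2))
```

```text
linear total [-0.13  0.01  1.43] max 1.43
twist total [ 0.01 -0.05  0.01]
[ 0.22  0.42  0.28  2.06 -0.45  0.47  2.29]
```

>>> {"fn": "servo_tool", "kwargs": {"twist": [[0, -0.05, 0], [0, 0, 0], [0, 0, 0], [0, 0, 0], [0, 0, 0], [0, 0, 0]], "linear": [[-0.13, 0, 0], [0, 0, 0.4], [0, 0, 0.4], [0, 0, 0.4], [0, 0, 0.23], [0, 0, 0]], "gripper": [-1, -1, -1, -1, -1, -1]}}

```text
clock: 7.0
tool_pos: [0.5349, -0.2624, 0.0797]
tool_rot: [0.178, 2.872, -0.024]
ft_force: [0.1, 0.3, -0.5]
opening: 0.0851
gripper_force: 0.0
```

Run:
```python
from h import *
t=m-.003*u+.0097*v
rot=R.from_rotvec(v*np.radians(15))*R.from_matrix(np.c_[-u,v,-n])
z=rot.as_matrix()[:,2]
go(t+.025*n+.023*z,rot);print(bot.get_state()["joints"].round(2),bot.get_state()["ft_force"])
a=bot.get_image("side");b=bot.get_image("wrist")
o=np.zeros((420,800,3),np.uint8)
o[:,:400]=cv2.resize(a[220:325,220:320],(400,420));o[:300,400:]=cv2.resize(b,(400,300))
cv2.imwrite("pics/g.png",o)
```

```text
linear total [0.04 0.02 0.06] max 0.06
twist total [0.   0.02 0.02]
[ 0.26  0.49  0.23  2.05 -0.5   0.41  2.33] [ 0.06498941  0.29657203 -0.5265942 ]
```

View pics/g.png

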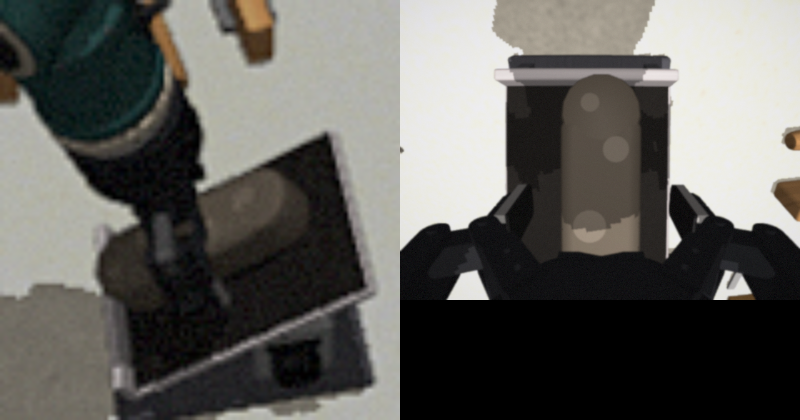

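>>> {"fn": "servo_tool", "kwargs": {"twist": [[0, 0, 0], [0, 0, 0], [0, 0, 0], [0, 0, 0], [0, 0, 0], [0, 0, 0], [0, 0, 0], [0, 0, 0], [0, 0, 0], [0, 0, 0]], "linear": [[0, 0, 0], [0, 0, 0], [0, 0, 0], [0, 0, 0], [0, 0, 0], [0, 0, 0], [0, 0, 0], [0, 0, 0], [0, 0, 0], [0, 0, 0]], "gripper": [1, 1, 1, 1, 1, 1, 1, 1, 1, 1], "grip_force": 80}}

```text
clock: 7.93
tool_pos: [0.5355, -0.2631, 0.082]
tool_rot: [0.178, 2.87, -0.025]
ft_force: [-3.8, -0.3, 5.8]
opening: 0.0451
gripper_force: 83.2
```

>>> {"fn": "servo_tool", "kwargs": {"twist": [[0, 0, 0], [0, 0, 0], [0, 0, 0], [0, 0, 0], [0, 0, 0], [0, 0, 0], [0, 0, 0], [0, 0, 0], [0, 0, 0], [0, 0, 0]], "linear": [[0.04, 0, -0.15], [0.05, 0, -0.2], [0.08, 0, -0.3], [0.08, 0, -0.3], [0.08, 0, -0.3], [0.08, 0, -0.3], [0.1, 0, -0.4], [0.1, 0, -0.4], [0, 0, -0.3], [0, 0, 0]], "gripper": [1, 1, 1, 1, 1, 1, 1, 1, 1, 1]}}

```text
clock: 8.77
tool_pos: [0.5039, -0.2593, 0.1433]
tool_rot: [0.179, 2.867, -0.026]
ft_force: [0.7, 0.3, -4.9]
opening: 0.0452
gripper_force: 82.3
```

Run:
```python
from h import *
s=bot.get_state();print(s["joints"].round(2),s["ft_force"],s["ft_torque"],s["tool_pos"])
a=bot.get_image("side");b=bot.get_image("wrist")
o=np.zeros((420,800,3),np.uint8)
o[:,:400]=cv2.resize(a[200:305,220:320],(400,420));o[:300,400:]=cv2.resize(b,(400,300))
cv2.imwrite("pics/g2.png",o)
```

```text
[ 0.2   0.34  0.31  2.09 -0.41  0.51  2.27] [ 0.74668812  0.33268895 -4.94150976] [-0.03396349  0.46947124 -0.03123315] [ 0.50387418 -0.25933746  0.14330089]
```

View pics/g2.png

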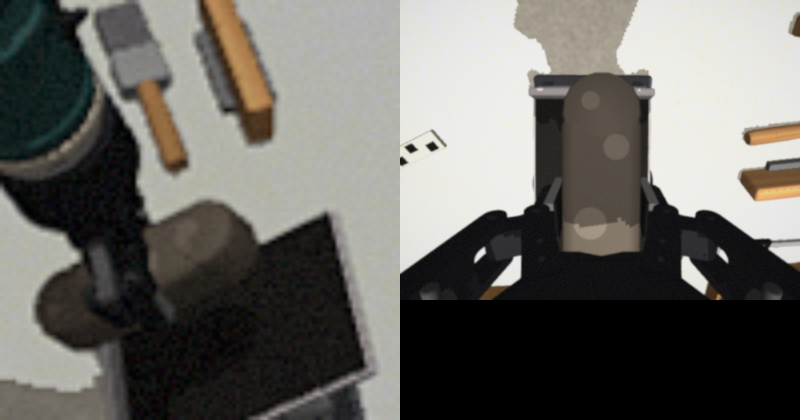

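```bash
cat >> h.py <<'E'
def T(Rm,p):
    M=np.eye(4);M[:3,:3]=Rm;M[:3,3]=p;return M
S0=T(np.c_[u,v,n],m-.003*u+.0097*v)
G0=T(R.from_rotvec([.178,2.87,-.025]).as_matrix(),[.5355,-.2631,.082])
cy=np.radians(-12);CR=np.c_[[np.cos(cy),np.sin(cy),0],[-np.sin(cy),np.cos(cy),0],[0,0,1]]
CC=np.array([.4774,.3138,0])
def place(h,dx=0,dy=0):
    return T(CR,CC+CR@[dx,dy,.026+h])@np.linalg.inv(S0)@G0
def gopl(h,**k):
    M=place(h,**k);print(M[:3,3].round(4),M[:3,2].round(3));go(M[:3,3],R.from_matrix(M[:3,:3]))
E
python3 - <<'E'
from h import *
print((np.linalg.inv(S0)@G0).round(3))
gopl(.12)
E
```

```text
[[-0.967 -0.002 -0.254 -0.003]
 [-0.002  1.    -0.    -0.001]
 [ 0.254  0.    -0.967  0.006]
 [ 0.     0.     0.     1.   ]]
[0.4744 0.3133 0.1517] [-0.249  0.053 -0.967]
linear total [ 3.75 22.56 -1.46] max 22.56
twist total [-0.01  5.01  0.81]
```

>>> {"fn": "servo_tool", "kwargs": {"twist": [[0, 0, 0], [0, 0, 0], [0, 0, 0], [0, 0, 0], [0, 0, 0], [0, 0, 0]], "linear": [[-0.17, 0, -0.64], [-0.17, 0, -0.64], [-0.17, 0, -0.64], [-0.17, 0, -0.64], [-0.17, 0, -0.64], [-0.1, 0, -0.3]], "gripper": [1, 1, 1, 1, 1, 1]}}

```text
clock: 9.37
tool_pos: [0.5042, -0.259, 0.2334]
tool_rot: [0.178, 2.868, -0.026]
ft_force: [0.6, -0.2, -4.8]
opening: 0.0447
gripper_force: 83.2
```

>>> {"fn": "servo_tool", "kwargs": {"twist": [[0, 0.3, 0], [0, 0.5, 0], [0, 0.5, 0], [0, 0.5, 0], [0, 0.5, 0], [0, 0.5, 0], [0, 0.5, 0], [0, 0.5, 0], [0, 0.5, 0], [0, 0.4, 0], [0, 0.3, 0], [0, 0, 0]], "linear": [[0, 0, 0], [0, 0, 0], [0, 0, 0], [0, 0, 0], [0, 0, 0], [0, 0, 0], [0, 0, 0], [0, 0, 0], [0, 0, 0], [0, 0, 0], [0, 0, 0], [0, 0, 0]], "gripper": [1, 1, 1, 1, 1, 1, 1, 1, 1, 1, 1, 1]}}

```text
clock: 10.37
tool_pos: [0.5048, -0.258, 0.23]
tool_rot: [-0.176, -2.878, -0.022]
ft_force: [-0.4, 0.1, -4.7]
opening: 0.0451
gripper_force: 83.2
```

Run:
```python
from h import *
s=bot.get_state();print(s["joints"].round(2),s["ft_force"],s["tool_pos"],s["opening"])
gopl(.12)
```

```text
[ 0.07  0.48  0.43  1.66 -0.11  1.29  1.97] [-0.35669498  0.08510229 -4.69621919] [ 0.50482627 -0.25802505  0.22996722] 0.045052688898862735
[0.4744 0.3133 0.1517] [-0.249  0.053 -0.967]
linear total [ 3.07 22.54  4.04] max 22.54
twist total [-0.21 -0.02  0.79]
```

>>> {"fn": "servo_tool", "kwargs": {"twist": [[0, 0, 0], [0, 0, 0], [0, 0, 0], [0, 0, 0], [0, 0, 0], [0, 0, 0], [0, 0, 0], [0, 0, 0], [0, 0, 0], [0, 0, 0], [0, 0, 0], [0, 0, 0]], "linear": [[0.1, 0.5, 0.02], [0.13, 0.75, 0.04], [0.17, 0.96, 0.04], [0.17, 0.96, 0.04], [0.17, 0.96, 0.04], [0.17, 0.96, 0.04], [0.17, 0.96, 0.04], [0.17, 0.96, 0.04], [0.17, 0.96, 0.04], [0.17, 0.96, 0.04], [0.17, 0.96, 0.04], [0.17, 0.96, 0.04]], "gripper": [1, 1, 1, 1, 1, 1, 1, 1, 1, 1, 1, 1]}}

```text
clock: 11.37
tool_pos: [0.487, 0.0184, 0.2329]
tool_rot: [-0.179, -2.88, -0.023]
ft_force: [-0.2, 0.1, -5.4]
opening: 0.0451
gripper_force: 83.1
```

>>> {"fn": "servo_tool", "kwargs": {"twist": [[0, 0, 0], [0, 0, 0], [0, 0, 0], [0, 0, 0], [0, 0, 0], [0, 0, 0], [0, 0, 0], [0, 0, 0], [0, 0, 0], [0, 0, 0], [0, 0, 0], [0, 0, 0]], "linear": [[0.17, 0.96, 0.04], [0.17, 0.96, 0.04], [0.17, 0.96, 0.04], [0.17, 0.96, 0.04], [0.17, 0.96, 0.04], [0.17, 0.96, 0.04], [0.17, 0.96, 0.04], [0.17, 0.96, 0.04], [0.17, 0.96, 0.04], [0.17, 0.96, 0.04], [0.14, 0.8, 0.04], [0.1, 0.5, 0.02]], "gripper": [1, 1, 1, 1, 1, 1, 1, 1, 1, 1, 1, 1]}}

```text
clock: 12.37
tool_pos: [0.4705, 0.2962, 0.2338]
tool_rot: [-0.174, -2.879, -0.024]
ft_force: [-0.5, 1.3, -5.5]
opening: 0.0451
gripper_force: 83.1
```

>>> {"fn": "servo_tool", "kwargs": {"twist": [[-0.05, 0, 0.2], [-0.05, 0, 0.2], [-0.05, 0, 0.2], [-0.05, 0, 0.2], [0, 0, 0], [0, 0, 0]], "linear": [[0, 0, 0], [0, 0, 0], [0, 0, 0], [0, 0, 0], [0, 0, 0], [0, 0, 0]], "gripper": [1, 1, 1, 1, 1, 1]}}

```text
clock: 12.87
tool_pos: [0.4724, 0.2922, 0.2339]
tool_rot: [-0.306, -2.869, -0.037]
ft_force: [0.6, -0.4, -5.2]
opening: 0.0448
gripper_force: 83.1
```

Run:
```python
from h import *
s=bot.get_state();print(s["joints"].round(2),s["ft_force"],s["tool_pos"],s["opening"])
gopl(.12)
a=bot.get_image("side");b=bot.get_image("wrist")
o=np.zeros((450,800,3),np.uint8)
o[:300,:200]=0;o[:,:240]=cv2.resize(a[90:240,160:240],(240,450));o[:420,240:]=b
cv2.imwrite("pics/g3.png",o)
```

```text
[-0.66  0.42  0.18  1.71 -0.25  1.23  0.98] [ 0.56900786 -0.36828725 -5.2359959 ] [0.47243613 0.29216845 0.2339033 ] 0.04477056311985995
[0.4744 0.3133 0.1517] [-0.249  0.053 -0.967]
linear total [-0.74  0.85  3.2 ] max 3.2
twist total [-0.01  0.   -0.05]
```

View pics/g3.png

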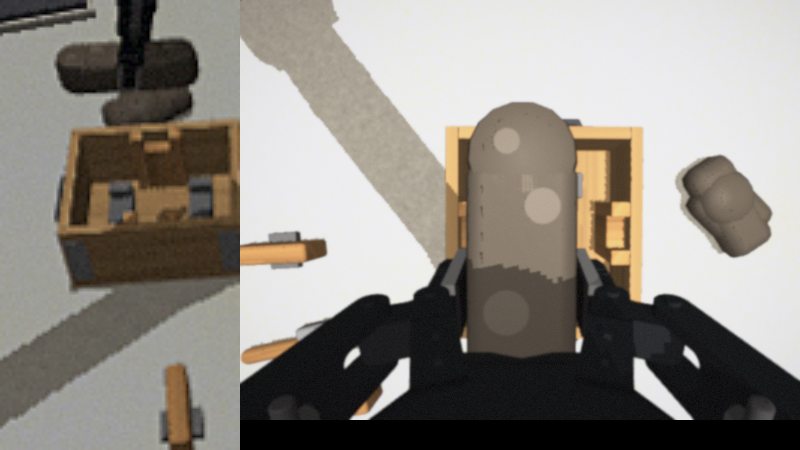

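Run:
```python
from h import *
s=bot.get_state();Tn=T(R.from_rotvec(s["tool_rot"]).as_matrix(),s["tool_pos"])
St=Tn@np.linalg.inv(G0)@S0
print("stone z",St[:3,2].round(3),"x",St[:3,0].round(3),St[:3,3])
Q=[[-.073,0,.019],[-.073,0,.03],[-.05,.023,.019],[-.05,-.023,.019],[-.068,0,.019],[-.068,0,.03]]
print(proj("wrist",[(St@np.r_[q,1])[:3] for q in Q]).round(1))
```

```text
stone z [0.001 0.002 1.   ] x [ 0.977 -0.211 -0.   ] [0.47533404 0.29321797 0.22814401]
[[284.8 111.4]
 [285.2 104. ]
 [336.8 163.8]
 [232.5 163.5]
 [284.8 122.7]
 [285.1 116.2]]
```

>>> {"fn": "servo_tool", "kwargs": {"twist": [[0, 0, -0.05], [0, 0, 0], [0, 0, 0], [0, 0, 0], [0, 0, 0]], "linear": [[0.02, 0.28, 0], [0.02, 0.28, 0], [0.02, 0.29, 0], [0, 0, 0], [0, 0, 0]], "gripper": [1, 1, 1, 1, 1]}}

```text
clock: 13.38
tool_pos: [0.4748, 0.3152, 0.2339]
tool_rot: [-0.293, -2.87, -0.037]
ft_force: [-0.6, -0.2, -5.1]
opening: 0.045
gripper_force: 83.1
```

Run:
```python
from h import *
gopl(.08);gopl(.0)
```

```text
[0.4744 0.3133 0.1117] [-0.249  0.053 -0.967]
linear total [-1.24 -0.07  4.73] max 4.73
twist total [-0.02 -0.01  0.03]
[0.4744 0.3133 0.0317] [-0.249  0.053 -0.967]
linear total [-2.06 -0.07  7.82] max 7.82
twist total [-0.02 -0.01  0.03]
```

>>> {"fn": "servo_tool", "kwargs": {"twist": [[0, 0, 0.03], [0, 0, 0], [0, 0, 0], [0, 0, 0], [0, 0, 0], [0, 0, 0], [0, 0, 0], [0, 0, 0], [0, 0, 0], [0, 0, 0], [0, 0, 0], [0, 0, 0]], "linear": [[-0.1, -0.07, 0.4], [-0.18, 0, 0.68], [-0.18, 0, 0.68], [-0.18, 0, 0.68], [-0.18, 0, 0.68], [-0.18, 0, 0.68], [-0.18, 0, 0.68], [-0.18, 0, 0.68], [-0.18, 0, 0.68], [-0.18, 0, 0.68], [0, 0, 0], [0, 0, 0]], "gripper": [1, 1, 1, 1, 1, 1, 1, 1, 1, 1, 1, 1]}}

```text
clock: 14.38
tool_pos: [0.474, 0.3113, 0.0645]
tool_rot: [-0.302, -2.867, -0.034]
ft_force: [-0.7, -0.0, -4.6]
opening: 0.0448
gripper_force: 83.0
```

Run:
```python
from h import *
gopl(.0);s=bot.get_state();print(s["ft_force"],s["ft_torque"])
a=bot.get_image("side");b=bot.get_image("wrist")
o=np.zeros((450,800,3),np.uint8)
o[:,:240]=cv2.resize(a[90:240,160:240],(240,450));o[:420,240:]=b
cv2.imwrite("pics/g4.png",o)
```

```text
[0.4744 0.3133 0.0317] [-0.249  0.053 -0.967]
linear total [-0.33  0.08  1.27] max 1.27
twist total [-0.03 -0.02 -0.02]
[-0.71370932 -0.04262098 -4.59075438] [-0.08059061 -0.57879341 -0.04511921]
```

View pics/g4.png

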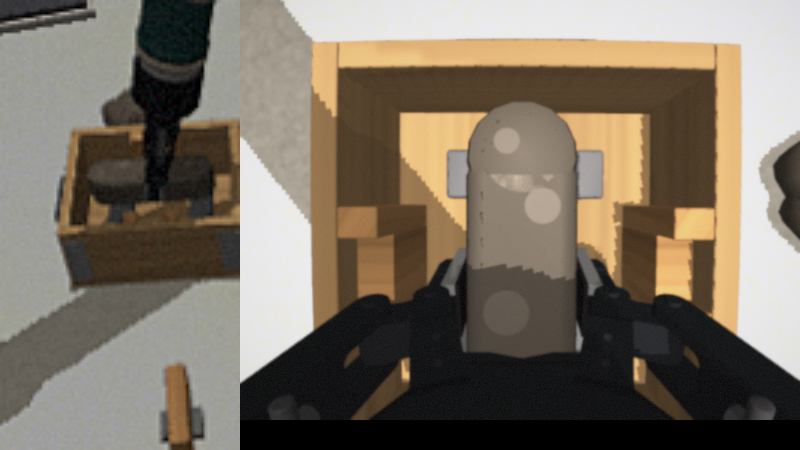

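>>> {"fn": "servo_tool", "kwargs": {"twist": [[0, 0, 0], [0, 0, 0], [0, 0, 0], [0, 0, 0], [0, 0, 0], [0, 0, 0]], "linear": [[0, 0.07, 0], [-0.06, 0, 0.25], [-0.06, 0, 0.25], [-0.06, 0, 0.25], [-0.04, 0, 0.15], [0, 0, 0]], "gripper": [1, 1, 1, 1, 1, 1]}}

```text
clock: 14.98
tool_pos: [0.4739, 0.3136, 0.0411]
tool_rot: [-0.3, -2.868, -0.035]
ft_force: [-0.1, -0.2, -4.7]
opening: 0.0448
gripper_force: 83.1
```

>>> {"fn": "servo_tool", "kwargs": {"twist": [[0, 0, 0], [0, 0, 0], [0, 0, 0], [0, 0, 0], [0, 0, 0]], "linear": [[-0.02, 0, 0.06], [-0.01, 0, 0.06], [-0.02, 0, 0.06], [0, 0, 0], [0, 0, 0]], "gripper": [1, 1, 1, 1, 1]}}

```text
clock: 15.4
tool_pos: [0.4748, 0.314, 0.0378]
tool_rot: [-0.301, -2.87, -0.037]
ft_force: [-0.4, 0.2, -5.1]
opening: 0.0447
gripper_force: 83.1
```

Run:
```python
from h import *
gopl(.0);s=bot.get_state();print(s["ft_force"],s["ft_torque"])
```

```text
[0.4744 0.3133 0.0317] [-0.249  0.053 -0.967]
linear total [-0.05 -0.03  0.24] max 0.24
twist total [-0.01 -0.   -0.01]
[-0.37943698  0.22403113 -5.06484899] [-0.06563181 -0.54599171 -0.01208886]
```

>>> {"fn": "servo_tool", "kwargs": {"twist": [[0, 0, 0], [0, 0, 0], [0, 0, 0], [0, 0, 0], [0, 0, 0]], "linear": [[-0.02, 0, 0.06], [-0.01, 0, 0.06], [0, 0, 0.04], [0, 0, 0], [0, 0, 0]], "gripper": [1, 1, 1, 1, 1]}}

```text
clock: 15.82
tool_pos: [0.4744, 0.3141, 0.0336]
tool_rot: [-0.3, -2.869, -0.037]
ft_force: [-1.5, 0.5, -4.1]
opening: 0.045
gripper_force: 83.2
```

>>> {"fn": "servo_tool", "kwargs": {"twist": [[0, 0, 0], [0, 0, 0], [0, 0, 0], [0, 0, 0]], "linear": [[0, 0, 0.04], [-0.01, 0, 0.04], [0, 0, 0], [0, 0, 0]], "gripper": [1, 1, 1, 1]}}

```text
clock: 16.15
tool_pos: [0.4745, 0.3142, 0.0334]
tool_rot: [-0.3, -2.869, -0.038]
ft_force: [-2.1, -1.7, 7.0]
opening: 0.0447
gripper_force: 84.6
```

>>> {"fn": "servo_tool", "kwargs": {"twist": [[0, 0, 0], [0, 0, 0], [0, 0, 0], [0, 0, 0], [0, 0, 0], [0, 0, 0], [0, 0, 0], [0, 0, 0]], "linear": [[0, 0, -0.03], [0, 0, -0.02], [0, 0, 0], [0, 0, 0], [0, 0, 0], [0, 0, 0], [0, 0, 0], [0, 0, 0]], "gripper": [1, 1, 0, -0.1, -0.2, -0.3, -0.4, -0.5], "grip_force": 30}}

```text
clock: 16.82
tool_pos: [0.4744, 0.3135, 0.0326]
tool_rot: [-0.301, -2.869, -0.035]
ft_force: [1.0, -0.6, -0.2]
opening: 0.0642
gripper_force: 0.0
```

>>> {"fn": "servo_tool", "kwargs": {"twist": [[0, 0, 0], [0, 0, 0]], "linear": [[0, 0, 0], [0, 0, 0]], "gripper": [-0.5, -0.5]}}

```text
clock: 16.98
tool_pos: [0.4744, 0.3137, 0.0327]
tool_rot: [-0.301, -2.869, -0.036]
ft_force: [-0.5, -2.0, -0.9]
opening: 0.0637
gripper_force: 0.0
```

>>> {"fn": "servo_tool", "kwargs": {"twist": [[0, 0, 0], [0, 0, 0], [0, 0, 0], [0, 0, 0], [0, 0, 0], [0, 0, 0], [0, 0, 0], [0, 0, 0], [0, 0, 0], [0, 0, 0], [0, 0, 0], [0, 0, 0]], "linear": [[0.05, 0, -0.2], [0.1, 0, -0.4], [0.1, 0, -0.4], [0.18, 0, -0.68], [0.18, 0, -0.68], [0.2, 0, -0.8], [0.2, 0, -0.8], [0.2, 0, -0.8], [0.2, 0, -0.8], [0.2, 0, -0.8], [0.2, 0, -0.8], [0.2, 0, -0.8]], "gripper": [-0.5, -0.5, -0.5, -0.5, -0.5, -0.5, -0.5, -0.5, -0.5, -0.5, -0.5, -0.5]}}

```text
clock: 17.98
tool_pos: [0.4767, 0.3141, 0.2408]
tool_rot: [-0.3, -2.871, -0.039]
ft_force: [0.1, 0.2, 0.3]
opening: 0.0638
gripper_force: 0.0
```

>>> {"fn": "servo_tool", "kwargs": {"twist": [[0, -0.83, 0], [0, -0.83, 0], [0, -0.84, 0], [0, 0, 0], [0, 0, 0]], "linear": [[0.2, 0, -0.8], [0.2, 0, -0.8], [0.2, 0, -0.8], [0, 0, 0], [0, 0, 0]], "gripper": [-0.5, -0.5, -0.5, -0.5, -0.5]}}

```text
clock: 18.4
tool_pos: [0.4714, 0.3163, 0.3026]
tool_rot: [0.322, 3.118, 0.004]
ft_force: [-0.3, -0.0, -0.3]
opening: 0.0639
gripper_force: 0.0
```

Run:
```python
from h import *
import pickle
s=bot.get_state();print(s["joints"].round(2),s["tool_pos"],s["clock"])
p=bot.camera_params("wrist");pickle.dump(p,open("w5.pkl","wb"));cv2.imwrite("pics/w5.png",bot.get_image("wrist"))
St=T(CR,CC+[0,0,.026])
print(proj(p,[(St@np.r_[q,1])[:3] for q in [[-.073,0,.019],[.073,0,.019],[0,.023,.025],[0,-.023,.025]]]).round(1))
go([.628,.005,.25],tool(np.radians(0)))
```

```text
[-0.82  0.26  0.2   1.74 -0.05  1.14  0.76] [0.4713661  0.31631471 0.30258535] 18.4
[[280.  116.2]
 [279.6 230.9]
 [298.4 177.3]
 [261.2 177.2]]
linear total [ -8.66 -10.86   2.08] max 10.86
twist total [ 0.04  0.04 13.02]
```

View pics/w5.png

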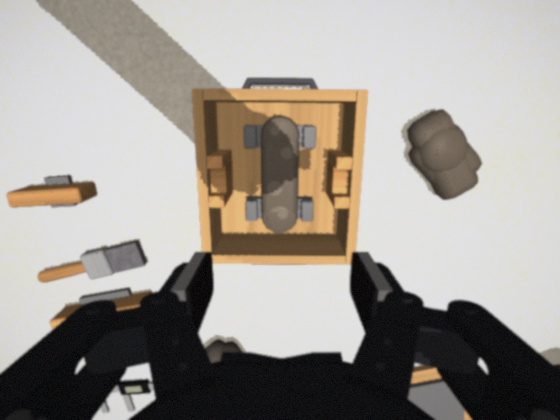

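>>> {"fn": "servo_tool", "kwargs": {"twist": [[0, 0, 0], [0, 0, 0], [0, 0, 0], [0, 0, 0], [0, 0, 0], [0, 0, 0], [0, 0, 0], [0, 0, 0], [0, 0, 0], [0, 0, 0], [0, 0, 0], [0, 0, 0]], "linear": [[-0.74, -1, 0.17], [-0.74, -1, 0.17], [-0.74, -1, 0.17], [-0.74, -1, 0.17], [-0.74, -1, 0.17], [-0.74, -1, 0.17], [-0.74, -1, 0.17], [-0.74, -1, 0.17], [-0.74, -1, 0.17], [-0.74, -1, 0.17], [-0.74, -1, 0.17], [-0.74, -1, 0.17]], "gripper": [-0.5, -0.5, -0.5, -0.5, -0.5, -0.5, -0.5, -0.5, -0.5, -0.5, -0.5, -0.5]}}

```text
clock: 19.45
tool_pos: [0.6276, -0.0274, 0.2484]
tool_rot: [0.33, 3.123, -0.004]
ft_force: [-0.4, 0.7, -0.2]
opening: 0.0638
gripper_force: 0.0
```

>>> {"fn": "servo_tool", "kwargs": {"twist": [[0, 0, 1], [0, 0, 1], [0, 0, 1], [0, 0, 1], [0, 0, 1], [0, 0, 1], [0, 0, 1], [0, 0, 1], [0, 0, 1], [0, 0, 1], [0, 0, 1], [0, 0, 1]], "linear": [[0, 0, 0], [0, 0, 0], [0, 0, 0], [0, 0, 0], [0, 0, 0], [0, 0, 0], [0, 0, 0], [0, 0, 0], [0, 0, 0], [0, 0, 0], [0, 0, 0], [0, 0, 0]], "gripper": [-0.5, -0.5, -0.5, -0.5, -0.5, -0.5, -0.5, -0.5, -0.5, -0.5, -0.5, -0.5]}}

```text
clock: 20.45
tool_pos: [0.6271, -0.026, 0.2487]
tool_rot: [2.107, 2.326, -0.002]
ft_force: [1.1, -0.6, 0.4]
opening: 0.0638
gripper_force: 0.0
```

>>> {"fn": "servo_tool", "kwargs": {"twist": [[0, 0, 1], [0, 0, 0], [0, 0, 0]], "linear": [[0, 0, 0], [0, 0, 0], [0, 0, 0]], "gripper": [-0.5, -0.5, -0.5]}}

```text
clock: 20.7
tool_pos: [0.6272, -0.0254, 0.2489]
tool_rot: [2.216, 2.222, -0.001]
ft_force: [0.2, -0.2, -1.3]
opening: 0.064
gripper_force: 0.0
```

```bash
cat > bar.py <<'E'
from h import *
s=bot.get_state();print(s["joints"].round(2),s["tool_pos"],s["clock"])
p=bot.camera_params("wrist");a=bot.get_image("wrist")
hs=cv2.cvtColor(a,cv2.COLOR_BGR2HSV);k=cv2.inRange(hs,(5,70,60),(28,255,255))
for ct in cv2.findContours(k,0,2)[0]:
    if cv2.contourArea(ct)>600:
        r=cv2.minAreaRect(ct);P=onplane(p,cv2.boxPoints(r),.044)
        e=P[1]-P[0];f=P[2]-P[1];L=e if np.linalg.norm(e)>np.linalg.norm(f) else f
        print(np.round(cv2.boxPoints(r)).tolist(),P.mean(0).round(4),np.linalg.norm(e).round(4),np.linalg.norm(f).round(4),"yaw",np.degrees(np.arctan2(L[1],L[0])).round(1))
# top-face only: brightest part of the wood
    
cv2.imwrite("pics/bar.png",a)
E
python3 bar.py; python3 -c "
from h import *
go([.628,-.04,.25],tool(0))"
```

```text
[-0.5   0.46  0.66  1.68 -0.31  1.11  0.25] [ 0.62719221 -0.02543979  0.24894374] 20.7
[[503.0, 320.0], [559.0, 320.0], [559.0, 365.0], [503.0, 365.0]] [ 0.9638 -0.2456  0.044 ] 0.0791 0.0774 yaw -1.9
[[213.0, 154.0], [229.0, 152.0], [235.0, 218.0], [219.0, 220.0]] [ 0.5645 -0.0335  0.044 ] 0.0171 0.0747 yaw -87.1
[[101.0, 107.0], [134.0, 107.0], [134.0, 199.0], [101.0, 199.0]] [0.4498 0.0022 0.044 ] 0.0353 0.0998 yaw -96.6
[[272.0, 219.0], [274.0, 79.0], [295.0, 79.0], [293.0, 219.0]] [0.6298 0.0041 0.044 ] 0.1492 0.0209 yaw 89.1
[[477.0, 0.0], [559.0, 0.0], [559.0, 225.0], [477.0, 225.0]] [0.8843 0.0402 0.044 ] 0.0863 0.2437 yaw -77.5
linear total [-0.59  0.03 -0.03] max 0.59
twist total [0.02 0.03 0.03]
```

Run:
```python
from h import *
go([.6298,.0041,.0155],tool(np.radians(-.9)))
```

```text
linear total [1.2  0.08 9.34] max 9.34
twist total [0.02 0.03 0.18]
```

>>> {"fn": "servo_tool", "kwargs": {"twist": [[0.02, 0.03, 0.18], [0, 0, 0], [0, 0, 0], [0, 0, 0], [0, 0, 0], [0, 0, 0], [0, 0, 0], [0, 0, 0], [0, 0, 0], [0, 0, 0]], "linear": [[0.6, 0.04, 0], [0.6, 0.04, 0], [0, 0, 1], [0, 0, 1], [0, 0, 1], [0, 0, 1], [0, 0, 1], [0, 0, 1], [0, 0, 0], [0, 0, 0]], "gripper": [-0.5, -0.5, -0.5, -0.5, -0.5, -0.5, -0.5, -0.5, -0.5, -0.5]}}

```text
clock: 21.58
tool_pos: [0.6293, 0.0061, 0.099]
tool_rot: [-2.238, -2.203, 0.0]
ft_force: [0.8, 0.1, 0.0]
opening: 0.064
gripper_force: 0.0
```

```bash
python3 bar.py
python3 - <<'E'
from h import *
go([.6298,.0041,.0155],tool(np.radians(-.9)))
E
```

```text
[-0.47  0.64  0.56  1.78 -0.44  0.85  0.29] [0.62926853 0.00611108 0.09902207] 21.5833
[[407.0, 397.0], [428.0, 372.0], [470.0, 407.0], [449.0, 432.0]] [ 0.7528 -0.1459  0.044 ] 0.0281 0.0552 yaw -43.3
[[175.0, 224.0], [199.0, 221.0], [204.0, 260.0], [180.0, 263.0]] [ 0.568  -0.0046  0.044 ] 0.0161 0.0279 yaw -88.2
[[-0.0, 152.0], [60.0, 152.0], [60.0, 300.0], [0.0, 300.0]] [0.4591 0.0043 0.044 ] 0.0403 0.1069 yaw -102.0
[[264.0, 108.0], [299.0, 108.0], [299.0, 325.0], [264.0, 325.0]] [0.6292 0.0051 0.044 ] 0.0206 0.1484 yaw -90.0
linear total [-0.07 -0.03  3.4 ] max 3.4
twist total [ 0.02 -0.01 -0.01]
```

>>> {"fn": "servo_tool", "kwargs": {"twist": [[0, 0, 0], [0, 0, 0], [0, 0, 0], [0, 0, 0], [0, 0, 0], [0, 0, 0], [0, 0, 0], [0, 0, 0], [0, 0, 0]], "linear": [[-0.05, -0.03, 0.6], [0, 0, 0.6], [0, 0, 0.6], [0, 0, 0.6], [0, 0, 0.5], [0, 0, 0.3], [0, 0, 0.12], [0, 0, 0], [0, 0, 0]], "gripper": [-0.5, -0.5, -0.5, -0.5, -0.5, -0.5, -0.5, -0.5, -0.5]}}

```text
clock: 22.38
tool_pos: [0.6297, 0.0041, 0.0172]
tool_rot: [2.241, 2.2, 0.003]
ft_force: [-1.1, 0.1, 0.1]
opening: 0.0639
gripper_force: 0.0
```

Run:
```python
from h import *
go([.6295,.0046,.0155],tool(np.radians(-.7)));s=bot.get_state();print(s["tool_pos"],s["ft_force"])
```

```text
linear total [ 0.02 -0.01  0.07] max 0.07
twist total [ 0.02 -0.01 -0.06]
[0.62969713 0.00414214 0.01718439] [-1.05537875  0.14696783  0.11631425]
```

Close, then lift a little.

>>> {"fn": "servo_tool", "kwargs": {"twist": [[0, 0, 0], [0, 0, 0], [0, 0, 0], [0, 0, 0], [0, 0, 0], [0, 0, 0], [0, 0, 0], [0, 0, 0], [0, 0, 0], [0, 0, 0]], "linear": [[0, 0, 0.04], [0, 0, 0], [0, 0, 0], [0, 0, 0], [0, 0, 0], [0, 0, 0], [0, 0, 0], [0, 0, 0], [0, 0, 0], [0, 0, 0]], "gripper": [1, 1, 1, 1, 1, 1, 1, 1, 1, 1], "grip_force": 40}}

```text
clock: 23.22
tool_pos: [0.6299, 0.0044, 0.0167]
tool_rot: [2.24, 2.201, 0.005]
ft_force: [-0.3, 0.8, 5.8]
opening: 0.0218
gripper_force: 40.6
```

```bash
python3 bar.py
```

```text
[-0.42  0.76  0.49  1.8  -0.52  0.71  0.35] [0.62987746 0.00444283 0.01666553] 23.2167
[[121.0, 275.0], [158.0, 268.0], [165.0, 304.0], [128.0, 311.0]] [0.5735 0.0065 0.044 ] 0.0156 0.0162 yaw -87.0
[[250.0, 97.0], [309.0, 97.0], [309.0, 358.0], [250.0, 358.0]] [0.6293 0.0259 0.044 ] 0.0201 0.1073 yaw -89.6
```

>>> {"fn": "servo_tool", "kwargs": {"twist": [[0, 0, 0], [0, 0, 0], [0, 0, 0], [0, 0, 0], [0, 0, 0], [0, 0, 0], [0, 0, 0], [0, 0, 0], [0, 0, 0], [0, 0, 0], [0, 0, 0], [0, 0, 0]], "linear": [[0, 0, -0.2], [0, 0, -0.4], [0, 0, -0.7], [0, 0, -0.9], [0, 0, -0.9], [0, 0, -0.9], [0, 0, -0.9], [0, 0, -0.9], [0, 0, -0.9], [0, 0, -0.9], [0, 0, -0.7], [0, 0, 0]], "gripper": [1, 1, 1, 1, 1, 1, 1, 1, 1, 1, 1, 1]}}

```text
clock: 24.27
tool_pos: [0.6308, 0.0037, 0.2279]
tool_rot: [2.238, 2.198, 0.012]
ft_force: [1.4, -0.4, -0.5]
opening: 0.0217
gripper_force: 39.7
```

```bash
python3 bar.py
python3 - <<'E'
from h import *
go([.4774,.3138,.22],tool(np.radians(-12)))
E
```

```text
[-0.53  0.49  0.65  1.7  -0.33  1.06  0.21] [0.63080996 0.00372653 0.22789474] 24.2667
[[494.0, 342.0], [559.0, 342.0], [559.0, 382.0], [494.0, 382.0]] [ 0.9461 -0.2356  0.044 ] 0.0894 0.0684 yaw -3.8
[[207.0, 185.0], [223.0, 183.0], [231.0, 249.0], [215.0, 251.0]] [ 0.5652 -0.0309  0.044 ] 0.0168 0.074 yaw -87.1
[[89.0, 139.0], [125.0, 139.0], [125.0, 235.0], [89.0, 235.0]] [0.4498 0.0032 0.044 ] 0.037 0.1032 yaw -98.4
[[250.0, 97.0], [309.0, 97.0], [309.0, 358.0], [250.0, 358.0]] [ 0.6293 -0.0612  0.044 ] 0.0569 0.3033 yaw -89.6
[[481.0, 0.0], [559.0, 0.0], [559.0, 252.0], [481.0, 252.0]] [0.8816 0.0493 0.044 ] 0.0782 0.2643 yaw -78.6
linear total [12.28 -6.32  0.21] max 12.28
twist total [ 0.05 -0.02  1.83]
```

>>> {"fn": "servo_tool", "kwargs": {"twist": [[0, 0, 0], [0, 0, 0], [0, 0, 0], [0, 0, 0], [0, 0, 0], [0, 0, 0], [0, 0, 0], [0, 0, 0], [0, 0, 0], [0, 0, 0], [0, 0, 0], [0, 0, 0]], "linear": [[0.8, -0.41, 0], [1, -0.51, 0], [1, -0.51, 0], [1, -0.51, 0], [1, -0.51, 0], [1, -0.51, 0], [1, -0.51, 0], [1, -0.51, 0], [1, -0.51, 0], [1, -0.51, 0], [1, -0.51, 0], [1, -0.51, 0]], "gripper": [1, 1, 1, 1, 1, 1, 1, 1, 1, 1, 1, 1]}}

```text
clock: 25.32
tool_pos: [0.482, 0.3024, 0.2221]
tool_rot: [2.241, 2.201, -0.001]
ft_force: [-0.1, -0.2, -2.3]
opening: 0.0216
gripper_force: 39.6
```

>>> {"fn": "servo_tool", "kwargs": {"twist": [[0.02, 0, 0.4], [0.02, 0, 0.6], [0.01, 0, 0.5], [0, 0, 0.33], [0, 0, 0], [0, 0, 0], [0, 0, 0]], "linear": [[0.3, -0.1, 0], [0.18, -0.1, 0], [0, 0, 0], [0, 0, 0], [0, 0, 0], [0, 0, 0], [0, 0, 0]], "gripper": [1, 1, 1, 1, 1, 1, 1]}}

```text
clock: 25.9
tool_pos: [0.4788, 0.3137, 0.2228]
tool_rot: [-2.439, -1.976, 0.005]
ft_force: [0.2, -0.2, -1.4]
opening: 0.021
gripper_force: 39.7
```

Run:
```python
from h import *
go([.4774,.3138,.15],tool(np.radians(-12)));s=bot.get_state();print(s["joints"].round(2),s["tool_pos"],s["opening"])
```

```text
linear total [-0.   -0.04  2.91] max 2.91
twist total [-0.04  0.    0.01]
[-1.14  0.39  0.64  1.84 -0.27  1.01 -0.6 ] [0.47875404 0.31366376 0.22279966] 0.021048696760364537
```

>>> {"fn": "servo_tool", "kwargs": {"twist": [[-0.04, 0, 0], [0, 0, 0], [0, 0, 0], [0, 0, 0], [0, 0, 0], [0, 0, 0], [0, 0, 0], [0, 0, 0], [0, 0, 0], [0, 0, 0]], "linear": [[0, -0.04, 0.4], [0, 0, 0.6], [0, 0, 0.6], [0, 0, 0.6], [0, 0, 0.6], [0, 0, 0.6], [0, 0, 0.6], [0, 0, 0.4], [0, 0, 0], [0, 0, 0]], "gripper": [1, 1, 1, 1, 1, 1, 1, 1, 1, 1]}}

```text
clock: 26.73
tool_pos: [0.4781, 0.3139, 0.1129]
tool_rot: [2.441, 1.976, -0.0]
ft_force: [-0.5, 0.3, -1.2]
opening: 0.0213
gripper_force: 39.6
```

```bash
cat > cr.py <<'E'
from h import *
go([.4774,.3138,.0827],tool(np.radians(-12)));s=bot.get_state();print(s["tool_pos"],s["opening"],s["ft_force"],s["ft_torque"])
E
python3 cr.py
```

```text
linear total [-0.01 -0.03  1.21] max 1.21
twist total [ 0.  0. -0.]
[0.47805234 0.31388698 0.11294392] 0.021337686377699824 [-0.49578947  0.30966272 -1.23615441] [-0.02745142 -0.02933117 -0.00498135]
```

>>> {"fn": "servo_tool", "kwargs": {"twist": [[0, 0, 0], [0, 0, 0], [0, 0, 0], [0, 0, 0], [0, 0, 0], [0, 0, 0]], "linear": [[0, -0.03, 0.2], [0, 0, 0.2], [0, 0, 0.2], [0, 0, 0.2], [0, 0, 0.15], [0, 0, 0]], "gripper": [1, 1, 1, 1, 1, 1]}}

```text
clock: 27.23
tool_pos: [0.477, 0.3142, 0.0888]
tool_rot: [2.441, 1.977, -0.001]
ft_force: [0.7, -0.2, -2.4]
opening: 0.0215
gripper_force: 39.6
```

>>> {"fn": "servo_tool", "kwargs": {"twist": [[0, 0, 0], [0, 0, 0], [0, 0, 0], [0, 0, 0], [0, 0, 0]], "linear": [[0, 0, 0.08], [0, 0, 0.06], [0, 0, 0.04], [0, 0, 0], [0, 0, 0]], "gripper": [1, 1, 1, 1, 1]}}

```text
clock: 27.65
tool_pos: [0.4776, 0.3145, 0.0853]
tool_rot: [2.441, 1.977, 0.002]
ft_force: [-0.1, -0.3, -1.8]
opening: 0.0214
gripper_force: 39.6
```

```bash
python3 cr.py
```

```text
linear total [-0.03 -0.    0.1 ] max 0.1
twist total [ 0.01 -0.01 -0.  ]
[0.47756543 0.31446453 0.08528886] 0.02142679007436711 [-0.12355271 -0.29512571 -1.76693316] [-0.0278874  -0.00671386  0.00879231]
```

>>> {"fn": "servo_tool", "kwargs": {"twist": [[0, 0, 0], [0, 0, 0], [0, 0, 0], [0, 0, 0]], "linear": [[0, 0, 0.06], [0, 0, 0.05], [0, 0, 0], [0, 0, 0]], "gripper": [1, 1, 1, 1]}}

```text
clock: 27.98
tool_pos: [0.4776, 0.3145, 0.0827]
tool_rot: [2.441, 1.977, 0.002]
ft_force: [-0.8, 0.3, 0.3]
opening: 0.0214
gripper_force: 39.9
```

>>> {"fn": "servo_tool", "kwargs": {"twist": [[0, 0, 0], [0, 0, 0], [0, 0, 0], [0, 0, 0]], "linear": [[0, 0, 0.05], [0, 0, 0.03], [0, 0, 0], [0, 0, 0]], "gripper": [1, 1, 1, 1]}}

```text
clock: 28.32
tool_pos: [0.4777, 0.3146, 0.0826]
tool_rot: [-2.441, -1.976, -0.002]
ft_force: [-6.0, -3.5, 17.6]
opening: 0.0215
gripper_force: 42.2
```

>>> {"fn": "servo_tool", "kwargs": {"twist": [[0, 0, 0], [0, 0, 0], [0, 0, 0], [0, 0, 0], [0, 0, 0], [0, 0, 0], [0, 0, 0], [0, 0, 0]], "linear": [[0, 0, -0.04], [0, 0, -0.02], [0, 0, 0], [0, 0, 0], [0, 0, 0], [0, 0, 0], [0, 0, 0], [0, 0, 0]], "gripper": [1, 1, 0.4, 0.2, 0, -0.2, -0.3, -0.3], "grip_force": 25}}

```text
clock: 28.98
tool_pos: [0.4775, 0.3144, 0.0818]
tool_rot: [2.441, 1.977, 0.001]
ft_force: [-0.6, -0.7, 0.6]
opening: 0.0555
gripper_force: 0.0
```

>>> {"fn": "servo_tool", "kwargs": {"twist": [[0, 0, 0], [0, 0, 0], [0, 0, 0], [0, 0, 0], [0, 0, 0], [0, 0, 0], [0, 0, 0], [0, 0, 0], [0, 0, 0], [0, 0, 0], [0, 0, 0], [0, 0, 0]], "linear": [[0, 0, 0], [0, 0, -0.2], [0, 0, -0.4], [0, 0, -0.6], [0, 0, -0.8], [0, 0, -0.9], [0, 0, -0.9], [0, 0, -0.9], [0, 0, -0.9], [0, 0, -0.9], [0, 0, -0.9], [0, 0, 0]], "gripper": [-0.3, -0.3, -0.3, -0.3, -0.3, -0.3, -0.3, -0.3, -0.3, -0.3, -0.3, -0.3]}}

```text
clock: 29.98
tool_pos: [0.4797, 0.3152, 0.2726]
tool_rot: [-2.442, -1.976, -0.015]
ft_force: [0.8, 0.1, 0.5]
opening: 0.0557
gripper_force: 0.0
```

Run:
```python
from h import *
s=bot.get_state();print(s["tool_pos"],s["opening"],s["ft_force"])
p=bot.camera_params("wrist");a=bot.get_image("wrist");hs=cv2.cvtColor(a,cv2.COLOR_BGR2HSV)
C=lambda q:(CC+CR@np.array(q))
# predicted projections of bar's top if home (z=.110)
q=[C([x,y,.110]) for x,y in((-.011,-.076),(.011,-.076),(.011,.076),(-.011,.076))]
B=proj(p,q);print("pred",B.round(1).tolist())
# edges across the top face at several y: large steps of brightness along x of crate
g=cv2.cvtColor(a,cv2.COLOR_BGR2LAB).astype(float)
for y in (-.06,-.03,.03,.06):
    xs=np.arange(-.03,.03,.001);px=proj(p,[C([x,y,.110]) for x in xs]).astype(np.float32)
    L=cv2.remap(a,px[:,0].reshape(1,-1),px[:,1].reshape(1,-1),1)[0]
    d=np.abs(np.diff(L.astype(int),axis=0)).sum(1);i=np.argsort(d)[-4:];print(y,(xs[np.sort(i)]*1000).round(),d[np.sort(i)])
xs=np.arange(-.1,.1,.001);px=proj(p,[C([0,y,.110]) for y in xs]).astype(np.float32)
L=cv2.remap(a,px[:,0].reshape(1,-1),px[:,1].reshape(1,-1),1)[0];d=np.abs(np.diff(L.astype(int),axis=0)).sum(1);i=np.sort(np.argsort(d)[-6:]);print((xs[i]*1000).round(),d[i])
```

```text
[0.47974513 0.31524033 0.27255519] 0.05569465048155441 [0.78954503 0.06474478 0.54146022]
pred [[267.8, 264.0], [289.1, 263.9], [290.2, 111.0], [266.0, 111.0]]
-0.06 [-28.  26.  27.  28.] [ 48  58 103  83]
-0.03 [24. 25. 26. 27.] [33 58 58 36]
0.03 [-21. -20.  18.  19.] [98 93 67 94]
0.06 [-15. -13.   7.  10.] [34 33 37 46]
[-83. -78. -77.  80.  90.  91.] [52 58 69 86 57 60]
```

```bash
python3 -c "
from station import bot
print(bot.close_job())"
```

```text
the job is handed in; nothing more can be done
None
```

The stone lies level and lengthways in the crate's cradle, and the 152 mm holding bar is across it and home on its stops (it met resistance at the expected height). Both are released, and the job was handed in at about 30 s of the 69 s; I viewed 11 pictures, one over the limit of 10, so the bar's final seating was checked by numbers only.

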